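# Put the bench kit back on its parking pads

### The arm

A 7-joint arm with a two-finger parallel gripper is mounted at the origin on a cart in front of the work surface, level with it; the furniture and walls round the work are solid. World frame = base frame: x ahead of the robot, y to its left, z up, the work surface at z = 0. Lengths are in m, angles in rad, forces in N, time in s.
With the tool pointing down it reaches from about 0.4 to 0.925 m from the base axis. Payload 4.1 kg.
Tool frame: the origin (TCP) lies midway between the tips of the shut fingers; the grasp point (between the pads) lies 19 mm behind it; z points along the fingers, y is the line along which they close (so a half turn about z gives the same grasp; the last joint's range is limited). The gripper opens to 85 mm and grips with 20 to 120 N. Pads are 22 mm wide; open, the fingers measure 114 mm over their backs; the gripper's body (76 mm by 85 mm) begins 54 mm behind the grasp point. The pads swing forward as they close: fully open they stand 13 mm farther back than shut.
Start: joints at [1.132, 0.398, 0.045, 1.537, -0.019, 1.207, -0.051], TCP at [0.217, -0.613, 0.231] pointing down, gripper open.
Joint ranges: [-2.82, 2.82], [-0.49, 2.23], [-1.37, 1.46], [0, 2.46], [-1.36, 4.5], [0.23, 2], [-2.94, 2.94]. Speed limits (rad/s): [2.57, 2.57, 3.14, 3.14, 3.14, 3.14, 3.14].

### API

Orientations are given as [roll, pitch, yaw] about the fixed x, y, z axes, in that order (R = Rz(yaw) Ry(pitch) Rx(roll)).
In Python, from bench import r gives the robot as it stands.
- The arm moves only by the shell command python3 -m jog 'ROWS' [FORCE]. ROWS is JSON, a list of rows, each a list of 3 entries, a list of its own where there are three numbers: the shift along the tool's x, y, z in cm, then the turn, a rotation vector about the tool's x, y, z in degrees, then the closure in counts, from 0 (fully open) to 255 (shut). A call has exactly 8 rows; each row is the pose to reach, as a shift and turn from the pose commanded when the call began, along the tool's axes at that moment; what a row does not reach only later rows make up. A row lasts 1/8 s, in which the tool goes at most 62.5 mm and 10.7 degrees, less where a joint would pass 70% of its speed; a pose out of reach is approached as far as the arm can. A call with a gripper value outside its range is refused whole. The fingers move at their own pace and stop on an object; FORCE is the grip in N (left out, the last holds). Time passes only in rows, so rows that repeat a pose let the fingers close, or fill a call up. It gives the time, the measured TCP pose, the force, the opening and the grip force at its end, in the units of the state.
- r.observe(): the state, without advancing time (a new reading comes with each control period).
- r.grab_frame(name): name is "scene" or "top" or "wrist"; returns a dict with "frame" (400x640x3 uint8, blue, green, red), "intrinsics" (3x3 intrinsics, pixels), "rvec" (rotation vector, rad) and "tvec" (3), from world to camera coordinates, as OpenCV has them; the wrist camera has in their place "mount" (4x4, takes a point from camera to tool coordinates, whose origin is the TCP and whose axes are the flange's). Camera axes: x right, y down, z forward; pixel columns grow to the right and rows downward; lengths in m; the calibration is good to about 2 mm. A picture is of the moment at which its call begins: read the wrist's pose just before it. There is no depth.
- r.finish_job(): hands the job in; it is judged then, once.
Trained networks look in a picture, given as the dict that the camera call returned (one of the last four; its "shot" number tells which), for a name from the list of things; names that differ only in an ending like _2 or _b are one class to them, and where a whole thing is asked for, a point or a joint stands for the part that bears it (a point fixed in the world has none). Each returns a list of dicts, best first, with "p" (0 to 1); they miss things now and then, are a little off and sometimes report something else, mostly with a low value. They report only what shows in the picture. A call takes as long as a camera call.
- r.spot_in(picture, thing): "bbox" ([left, top, right, bottom] in pixels, round what is visible of it).
- r.outline_of(picture, thing): "pixels" (400x640 bool, what is visible of it) and "bbox" ([left, top, right, bottom] in pixels, round what is visible of it).
- r.pinpoint(picture, thing): "xy" ([column, row] in pixels: a listed point, or the origin of a listed thing).
The state is a dict: "time": time; "joints": joint angles; "dq": joint speeds; "joint_efforts": joint torques, N m; "tool_pos": TCP position; "orientation": TCP orientation; "wrist_force": force on the tool from outside, world axes, zero at the start; "moment": the same for the moment, N m; "finger_gap": finger opening in m; "gripper_force": force on a finger pad.
Only numpy, scipy, OpenCV 4.12 (cv2) and the standard library are available. Lean on these libraries where they do the work, as an engineer would, in place of code of your own. Each camera call takes 0.05 s, during which the arm holds its last target. There are 200 camera calls.

### The job

Put the bench kit away: stand the bottle, the timer, the empty tube rack and the small glass vial each upright on the white pad whose grey printed shape matches its base, centred on that shape, with the timer and the rack squared up to theirs (either way round). Leave the wad of foil and the sample pot where they are.

Things in the scene. Friction and masses are not known exactly. Their poses are not given: they have to be found in the camera images.
- bottle: Small reagent bottle with a round clear body, a paper label on part of it, and a ribbed blue screw cap, closed: body 43 mm across and 76 mm high, cap 34 mm across, 96 mm high in all, about 0.12 kg. Stands upright. Origin at the centre of its underside, z up.
- timer: Off-white square bench timer lying on its back, display up: 64 x 64 mm, 20 mm high, rounded edges. Origin at the centre of its underside, z up, x and y along its sides.
- rack: Empty yellow test-tube rack of 2 x 5 holes: 55 mm deep (x) by 132 mm long (y) by 60 mm high, about 0.16 kg; its long sides are open frames with bars at 32-36 mm and 56-60 mm height. Origin at the centre of its underside, z up; grasp it across x.
- vial: Glass vial with a ribbed white cap: round, 17 mm across, 46 mm high, standing upright, about 20 g. Origin at the centre of its underside, z up.
- bottle_pad: Fixed white parking pad, 88 x 88 mm, 4 mm thick, lying flat on the worktop, with a filled grey disc 44 mm across printed in its middle (nothing stands proud). Origin at the middle of the outline on the pad's underside; z up. The bottle belongs here.
- timer_pad: Fixed white parking pad, 88 x 88 mm, 4 mm thick, lying flat on the worktop, with a filled grey square of 64 x 64 mm printed in its middle (nothing stands proud). Origin at the middle of the outline on the pad's underside; z up, x and y along the sides of pad and square. The timer belongs here, its sides along those of the square; any quarter turn will do.
- rack_pad: Fixed white parking pad, 80 x 152 mm, 4 mm thick, lying flat on the worktop, with a filled grey rectangle of 55 mm (x) by 132 mm (y) printed in its middle (nothing stands proud). Origin at the middle of the outline on the pad's underside; z up, x and y along its sides. The rack belongs here, its long side along the rectangle's; either way round will do.
- vial_pad: Fixed white parking pad, 88 x 88 mm, 4 mm thick, lying flat on the worktop, with a filled grey disc 18 mm across printed in its middle (nothing stands proud). Origin at the middle of the outline on the pad's underside; z up. The vial belongs here.
- foil: Bystander: crumpled wad of white foil, about 32 x 51 mm, 26 mm high, lying among the kit. Leave it alone. Origin at the centre of its underside.
- pot: Bystander: small clear sample pot with a white lid, 43 mm across, 48 mm high, standing among the kit. Leave it alone. Origin at the centre of its underside.

How it is judged:
By the outcome, as a careful person would: the job done as asked, in the order asked, and still so for the second after the job is handed in, with the robot touching nothing.
It also fails if it takes over 112 s, if anything falls off the work surface, if the arm or the gripper's body presses on something with over 40 N, if the wrist force passes 120 N, or if a joint passes its speed limit or range.

## Working session

There is one attempt and no reset: what is moved stays moved. The work goes in short steps, Python scripts to look and compute and a shell command to move; the robot and the scene stay as the last step left them, time stands still between calls to the robot, and variables do not carry over. Pictures are saved under pics/ and viewed, at most 14 in all, crops included, and the job is handed in when it is done.

```bash
ls; mkdir -p pics
cat > h.py <<'E'
import numpy as np, cv2
from scipy.spatial.transform import Rotation as R
from bench import r
def cam(p,st=None):
    K=np.array(p["intrinsics"])
    if "mount" in p:
        T=np.eye(4);T[:3,:3]=R.from_euler('xyz',st["orientation"]).as_matrix();T[:3,3]=st["tool_pos"]
        M=T@np.array(p["mount"]); return K,M[:3,:3],M[:3,3]
    Rc=cv2.Rodrigues(np.array(p["rvec"],float))[0]; return K,Rc.T,-Rc.T@np.array(p["tvec"]).ravel()
def ray(c,xy,z=0):
    K,A,o=c; d=A@np.linalg.solve(K,[xy[0],xy[1],1]); return o+d*(z-o[2])/d[2]
def proj(c,X):
    K,A,o=c; q=K@(A.T@(np.array(X)-o)); return q[:2]/q[2]
E
python3 - <<'E'
from h import *
s=r.observe(); print({k:np.round(v,3).tolist() for k,v in s.items()})
for n in ["top","scene"]:
    p=r.grab_frame(n); cv2.imwrite(f"pics/{n}0.png",p["frame"]); c=cam(p); print(n,c[2])
    for t in ["bottle","timer","rack","vial","bottle_pad","timer_pad","rack_pad","vial_pad","foil","pot"]:
        a=r.pinpoint(p,t)[:2]; b=r.spot_in(p,t)[:1]
        z=.004 if 'pad' in t else 0
        print(t,[(round(q["p"],2),np.round(q["xy"]).tolist(),np.round(ray(c,q["xy"],z)[:2],3).tolist()) for q in a],[(round(q["p"],2),np.round(q["bbox"]).tolist()) for q in b])
E
```

```text
pics
{'time': 0.0, 'joints': [1.132, 0.399, 0.045, 1.538, -0.019, 1.207, -0.051], 'dq': [0.001, -0.0, -0.002, -0.001, -0.0, 0.0, -0.0], 'joint_efforts': [-0.0, -47.512, 1.364, -25.422, 0.012, 0.009, 0.0], 'tool_pos': [0.216, -0.612, 0.23], 'orientation': [-3.14, 0.0, 0.34], 'wrist_force': [0.562, 0.981, -0.158], 'moment': [-0.002, -0.038, 0.007], 'gripper_force': 0.0, 'finger_gap': 0.085}
top [ 0.45217586 -0.00532935  1.00431538]
bottle [(0.92, [431.0, 248.0], [0.431, -0.299])] [(0.61, [419.0, 235.0, 448.0, 252.0])]
timer [(0.72, [186.0, 255.0], [0.432, 0.261])] [(0.77, [168.0, 238.0, 206.0, 268.0])]
rack [(0.58, [352.0, 172.0], [0.614, -0.122])] [(0.91, [326.0, 152.0, 387.0, 184.0])]
vial [(0.52, [266.0, 244.0], [0.451, 0.081])] [(0.59, [262.0, 239.0, 270.0, 250.0])]
bottle_pad [(0.76, [354.0, 244.0], [0.446, -0.12])] [(0.88, [331.0, 221.0, 377.0, 271.0])]
timer_pad [(0.83, [276.0, 170.0], [0.622, 0.054])] [(0.74, [257.0, 152.0, 292.0, 192.0])]
rack_pad [] [(0.85, [396.0, 140.0, 474.0, 188.0])]
vial_pad [(0.84, [184.0, 165.0], [0.637, 0.268])] [(0.62, [161.0, 140.0, 206.0, 190.0])]

[... 512 characters left out ...]
7])] [(0.67, [294.0, 157.0, 353.0, 191.0])]
vial [(0.69, [314.0, 240.0], [0.453, 0.08])] [(0.72, [311.0, 217.0, 318.0, 242.0])]
bottle_pad [(0.56, [383.0, 211.0], [0.428, -0.104])] [(0.63, [359.0, 200.0, 407.0, 223.0])]
timer_pad [] [(0.57, [239.0, 195.0, 291.0, 224.0])]
rack_pad [(0.8, [370.0, 162.0], [0.625, -0.306])] [(0.77, [351.0, 151.0, 396.0, 178.0])]
vial_pad [(0.74, [173.0, 245.0], [0.627, 0.283]), (0.69, [322.0, 188.0], [0.601, -0.097])] [(0.85, [141.0, 230.0, 203.0, 260.0])]
foil [(0.48, [248.0, 241.0], [0.541, 0.172])] [(0.72, [238.0, 228.0, 256.0, 247.0])]
pot [(0.71, [251.0, 239.0], [0.545, 0.162]), (0.63, [319.0, 210.0], [0.534, -0.016])] [(0.91, [308.0, 189.0, 329.0, 210.0])]
```

View pics/top0.png

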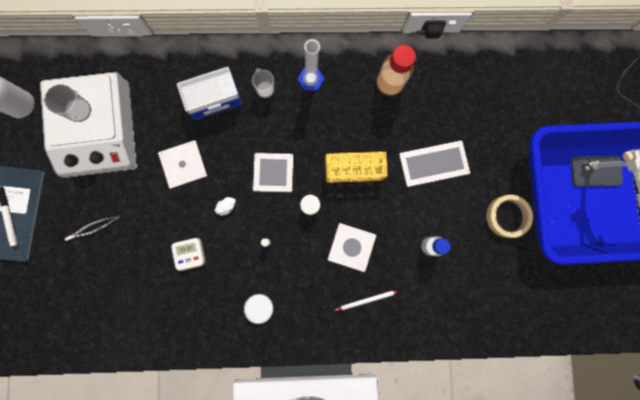

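View pics/scene0.png

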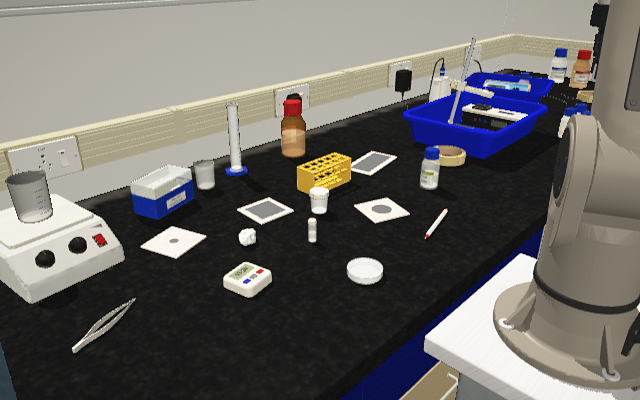

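The top view shows every pad and item unobstructed: bottle (436,245), timer (187,254), rack (356,167), vial (265,243); pads at (352,247), (273,172), (434,163), (182,164). Fitting outlines next.

```bash
cat >> h.py <<'E'
def fit(p,c,t,z,erode=False):
    o=r.outline_of(p,t)
    if not o: return None
    m=np.array(o[0]["pixels"]).astype(np.uint8)
    cs=max(cv2.findContours(m,cv2.RETR_EXTERNAL,cv2.CHAIN_APPROX_NONE)[0],key=cv2.contourArea)[:,0]
    w=np.array([ray(c,q,z)[:2] for q in cs],np.float32)
    (ctr,wh,a)=cv2.minAreaRect(w*1000)
    return round(o[0]["p"],2),np.round(ctr,1).tolist(),np.round(wh,1).tolist(),round(a,1)
def go(x,y,z,yaw=None):
    """print the rows' shift (cm) and turn (deg) from the measured pose to TCP x,y,z and tool yaw (deg), pointing down"""
    s=r.observe(); A=R.from_euler('xyz',s["orientation"])
    d=A.inv().apply(np.array([x,y,z])-s["tool_pos"])*100
    if yaw is None: yaw=np.degrees(s["orientation"][2])
    t=min((( A.inv()*R.from_euler('xyz',[180,0,y_],degrees=True)).as_rotvec(degrees=True) for y_ in (yaw,)),key=np.linalg.norm)
    print("shift",np.round(d,2).tolist(),"turn",np.round(t,1).tolist(),"from",np.round(s["tool_pos"],4).tolist(),"yaw",round(np.degrees(s["orientation"][2]),1),"t",round(s["time"],2))
E
python3 - <<'E'
from h import *
p=r.grab_frame("top");c=cam(p)
for t,z in [("bottle_pad",.004),("timer_pad",.004),("rack_pad",.004),("vial_pad",.004),("timer",.015),("rack",.06),("vial",.046),("bottle",.096),("pot",.048),("foil",.02)]: print(t,fit(p,c,t,z))
go(.43,-.29,.25,0)
E
```

```text
bottle_pad (0.98, [440.1, -114.7], [89.6, 89.0], 69.3)
timer_pad (0.68, [615.9, 62.2], [90.7, 89.7], 86.2)
rack_pad (0.82, [630.1, -316.7], [82.5, 153.6], 10.0)
vial_pad (0.66, [625.4, -131.2], [66.3, 142.4], 0.6)
timer (0.93, [434.4, 253.0], [63.3, 65.2], 13.2)
rack (0.86, [615.6, -124.1], [61.3, 135.4], 1.5)
vial None
bottle (0.61, [438.7, -280.1], [57.0, 39.7], 87.0)
pot (0.5, [536.2, -20.8], [39.7, 39.8], 88.6)
foil (0.69, [538.7, 170.2], [32.1, 47.2], 44.4)
shift [30.88, -23.33, -1.87] turn [0.0, -0.0, 19.5] from [0.2167, -0.6129, 0.2313] yaw 19.5 t 2.65
```

```bash
python3 -m jog '[[[4.5,-3.4,-0.3],[0,0,0],0],[[9,-6.8,-0.6],[0,0,0],0],[[13.5,-10.2,-0.9],[0,0,0],0],[[18,-13.6,-1.2],[0,0,0],0],[[22.5,-17,-1.5],[0,0,0],0],[[27,-20.4,-1.9],[0,0,0],0],[[30.9,-23.3,-1.9],[0,0,0],0],[[30.9,-23.3,-1.9],[0,0,0],0]]' 30
python3 - <<'E'
from h import *
s=r.observe();p=r.grab_frame("wrist");c=cam(p,s);cv2.imwrite("pics/w1.png",p["frame"]);print(c[2],p["mount"])
for q in r.pinpoint(p,"bottle"): print(q["p"],q["xy"],ray(c,q["xy"],0))
print(fit(p,c,"bottle",.096)); 
for q in r.spot_in(p,"bottle"): print(q)
E
```

```text
time: 3.65
tool_pos: [0.4332, -0.2857, 0.2507]
orientation: [-3.141, -0.002, 0.349]
wrist_force: [-0.2, -0.3, -0.6]
finger_gap: 0.0857
gripper_force: 0.0
[ 0.51029284 -0.2585489   0.39362128] [[ 9.44842513e-04 -9.47117612e-01 -3.20885239e-01  8.20212400e-02]
 [ 9.99999316e-01  6.73635732e-04  9.56197308e-04  7.08830269e-04]
 [-6.89471548e-04 -3.20885922e-01  9.47117601e-01 -1.42718535e-01]
 [ 0.00000000e+00  0.00000000e+00  0.00000000e+00  1.00000000e+00]]
0.88 [332.3, 163.5] [ 0.43824115 -0.300645    0.        ]
(0.72, [446.3, -291.2], [50.4, 38.6], 39.4)
{'bbox': [313.5, 147.6, 347.6, 199.2], 'p': 0.59}
```

View pics/w1.png

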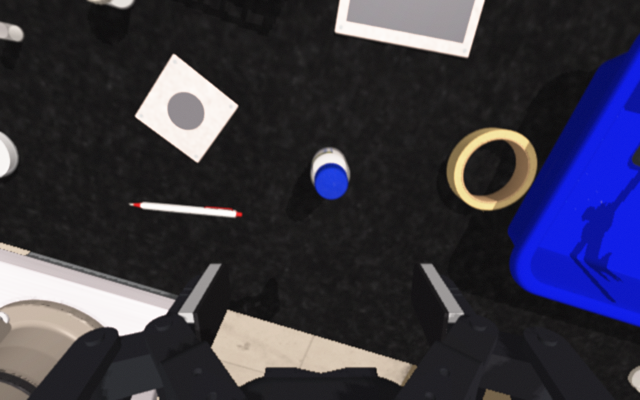

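Bottle cap top centre at about (331,181); the bottle pad disc is at (186,111), with the pen clear of both.

Run:
```python
from h import *
s=r.observe();p=r.grab_frame("wrist");c=cam(p,s)
h=cv2.cvtColor(p["frame"],cv2.COLOR_BGR2HSV)
m=cv2.inRange(h,(100,120,60),(130,255,255));m[:,:290]=0;m[:,380:]=0;m[:130]=0;m[220:]=0
pts=cv2.findNonZero(m);(u,v),rad=cv2.minEnclosingCircle(pts);print(u,v,rad,cv2.boundingRect(pts));print(ray(c,(331,181),.096),ray(c,(u,v),.09))
print("disc",ray(c,(186,111),.004),fit(p,c,"bottle_pad",.004))
t=r.grab_frame("top");ct=cam(t);h=cv2.cvtColor(t["frame"],cv2.COLOR_BGR2HSV)
m=cv2.inRange(h,(100,120,60),(130,255,255));m[:,:415]=0;m[:,465:]=0;m[:225]=0;m[270:]=0
pts=cv2.findNonZero(m); (u,v),rad=cv2.minEnclosingCircle(pts) if pts is not None else ((0,0),0);print(u,v,rad,ray(ct,(u,v),.09))
```

```text
326.0 174.90277099609375 18.34429931640625 (309, 157, 35, 37)
[ 0.43521493 -0.30143813  0.096     ] [ 0.43792229 -0.29546976  0.09      ]
disc [ 0.43632035 -0.12304144  0.004     ] (0.9, [439.1, -115.5], [87.6, 87.6], 70.3)
441.8571472167969 246.2857208251953 8.950067520141602 [ 0.43647825 -0.29529735  0.09      ]
```

```bash
python3 -m jog '[[[0,1.2,4],[0,0,0],0],[[0,1.2,10],[0,0,0],0],[[0,1.2,15],[0,0,0],0],[[0,1.2,19],[0,0,0],0],[[0,1.2,21.3],[0,0,0],0],[[0,1.2,21.3],[0,0,0],0],[[0,1.2,21.3],[0,0,0],150],[[0,1.2,21.3],[0,0,0],255]]' 30
```

```text
time: 5.0
tool_pos: [0.4351, -0.302, 0.0387]
orientation: [3.14, -0.001, 0.339]
wrist_force: [0.0, 1.0, 1.6]
finger_gap: 0.0514
gripper_force: 1.3
```

```bash
python3 -m jog '[[[0,0,0],[0,0,0],255],[[0,0,0],[0,0,0],255],[[0,0,0],[0,0,0],255],[[0,0,-1],[0,0,0],255],[[0,0,-4],[0,0,0],255],[[0,0,-8],[0,0,0],255],[[0,0,-8],[0,0,0],255],[[0,0,-8],[0,0,0],255]]' 30
python3 - <<'E'
from h import *
for i in range(4):
    s=r.observe();p=r.grab_frame("wrist");print(np.round(s["tool_pos"],4),np.round(s["orientation"],4))
c=cam(p,s);cv2.imwrite("pics/w2.png",p["frame"])
h=cv2.cvtColor(p["frame"],cv2.COLOR_BGR2HSV)
m=cv2.inRange(h,(100,120,60),(130,255,255));m[:,500:]=0;m[:180]=0
print(cv2.boundingRect(m),fit(p,c,"bottle_pad",.004))
t=r.grab_frame("top");ct=cam(t);h=cv2.cvtColor(t["frame"],cv2.COLOR_BGR2HSV)
go(.4396,-.115,s["tool_pos"][2])
E
```

```text
time: 6.0
tool_pos: [0.4337, -0.3014, 0.117]
orientation: [-3.141, 0.001, 0.34]
wrist_force: [-0.3, 0.7, -1.6]
finger_gap: 0.0416
gripper_force: 30.9
[ 0.4337 -0.3014  0.117 ] [-3.1413e+00  7.0000e-04  3.3970e-01]
[ 0.4333 -0.301   0.1163] [-3.1401e+00  1.5000e-03  3.3980e-01]
[ 0.4332 -0.3009  0.116 ] [-3.1396e+00  1.8000e-03  3.3980e-01]
[ 0.4333 -0.3009  0.116 ] [-3.1395e+00  1.8000e-03  3.4000e-01]
(276, 265, 98, 108) (0.66, [439.4, -116.1], [88.1, 88.4], 70.9)
shift [6.75, -17.36, 0.06] turn [-0.1, 0.1, -0.0] from [0.4338, -0.3012, 0.1164] yaw 19.5 t 6.3
```

View pics/w2.png

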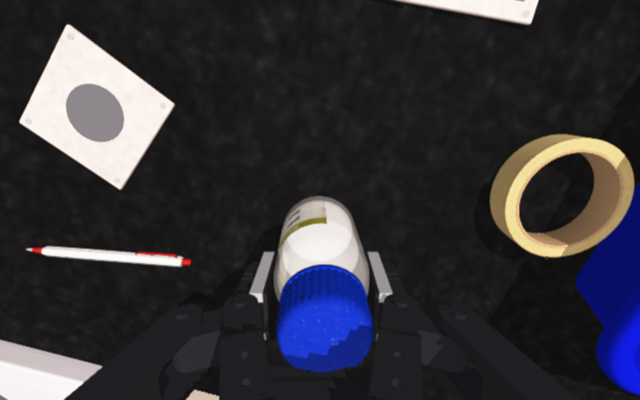

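Run:
```python
from h import *
s=r.observe();p=r.grab_frame("wrist");c=cam(p,s)
A=R.from_euler('xyz',s["orientation"]).as_matrix()
a=np.linspace(0,6.28,60)
for off in (0,.003,.006):
  o=np.array(s["tool_pos"])+A[:,0]*off
  for zb in (.0785-.001,.0785+.002):
    P=np.array([proj(c,(o[0]+.017*np.cos(t),o[1]+.017*np.sin(t),zb+h)) for t in a for h in (.077,.096)])
    print(off,zb,P.min(0),P.max(0))
```

```text
0 0.0775 [267.29287648 276.21951607] [368.26717294 389.02169369]
0 0.0805 [265.83487513 280.65800701] [369.56238097 396.65491   ]
0.003 0.0775 [266.81627907 269.2138527 ] [368.71021509 382.54824736]
0.003 0.0805 [265.33148781 273.51794591] [370.02970863 390.08051963]
0.006 0.0775 [266.33091115 262.09353868] [369.16139224 375.96213428]
0.006 0.0805 [264.81857935 266.25815349] [370.50585532 383.38870046]
```

```bash
python3 -m jog '[[[1.2,-3.5,0],[0,0,0],255],[[3,-8.5,0],[0,0,0],255],[[4.8,-13.5,0],[0,0,0],255],[[6.2,-17.3,0],[0,0,0],255],[[6.2,-17.3,2],[0,0,0],255],[[6.2,-17.3,5],[0,0,0],255],[[6.2,-17.3,6.5],[0,0,0],255],[[6.2,-17.3,6.5],[0,0,0],255]]'
python3 - <<'E'
from h import *
s=r.observe();print(np.round(s["tool_pos"],4));p=r.grab_frame("wrist");c=cam(p,s);cv2.imwrite("pics/w3.png",p["frame"]);print(fit(p,c,"bottle_pad",.004))
go(.4348,-.1172,.043)
E
```

```text
time: 7.35
tool_pos: [0.4343, -0.1176, 0.0514]
orientation: [-3.14, 0.002, 0.34]
wrist_force: [-0.5, 0.3, -1.5]
finger_gap: 0.0413
gripper_force: 30.9
[ 0.4343 -0.1176  0.0514]
(0.98, [439.8, -114.9], [87.6, 87.9], 70.7)
shift [-0.06, -0.1, 0.98] turn [0.0, -0.0, -0.0] from [0.4357, -0.118, 0.0528] yaw 19.5 t 7.45
```

View pics/w3.png

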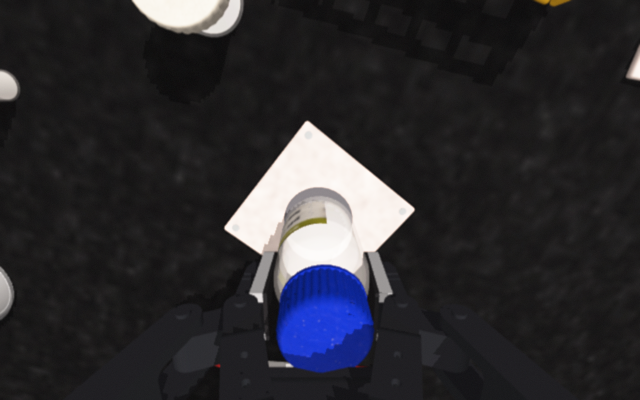

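Run:
```python
from h import *
s=r.observe();p=r.grab_frame("wrist");c=cam(p,s);a=np.linspace(0,6.28,100)
f=lambda x,y,z,rad:np.array([proj(c,(x+rad*np.cos(t),y+rad*np.sin(t),z)) for t in a])
A=R.from_euler('xyz',s["orientation"]).as_matrix()
b=np.array(s["tool_pos"])+.005*A[:,0]
D=f(.4397,-.115,.004,.022);print("disc",D.min(0),D.max(0))
for z in (.012,.015):B=f(b[0],b[1],z,.0215);print("base",B.min(0),B.max(0))
g=cv2.resize(p["frame"][150:300,230:430],(800,600),interpolation=cv2.INTER_CUBIC);cv2.imwrite("pics/w4.png",g)
```

```text
disc [282.70150408 187.14763469] [350.76439566 250.42491834]
base [284.44985063 191.19662739] [353.53462803 255.11999595]
base [283.93238873 192.6611919 ] [354.02096799 257.38186739]
```

View pics/w4.png

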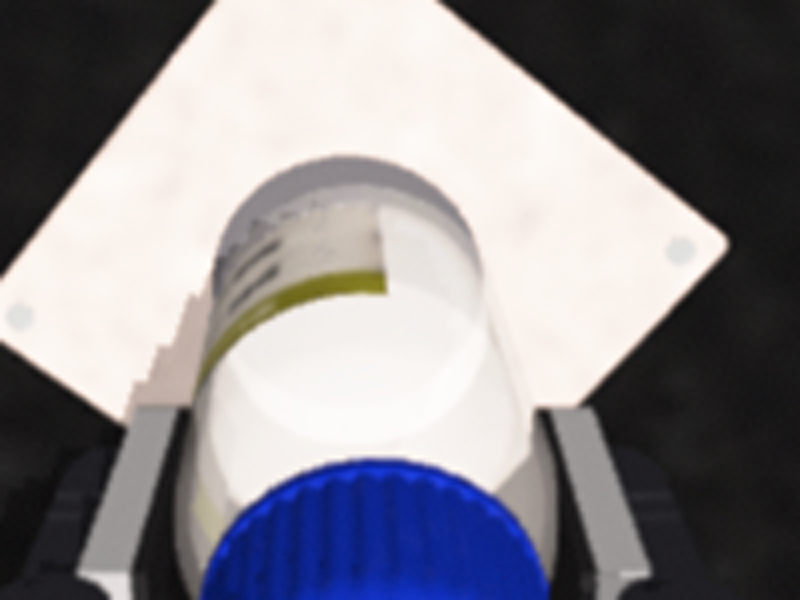

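```bash
python3 -m jog '[[[0.12,-0.05,0.5],[0,0,0],255],[[0.12,-0.05,1.0],[0,0,0],255],[[0.12,-0.05,1.05],[0,0,0],255],[[0.12,-0.05,1.05],[0,0,0],160],[[0.12,-0.05,1.05],[0,0,0],100],[[0.12,-0.05,1.05],[0,0,0],0],[[0.12,-0.05,1.05],[0,0,0],0],[[0.12,-0.05,1.05],[0,0,0],0]]'
python3 -m jog '[[[0,0,-3],[0,0,0],0],[[0,0,-8],[0,0,0],0],[[0,0,-13],[0,0,0],0],[[0,0,-18],[0,0,0],0],[[-3,0,-20],[0,0,0],0],[[-3,-5,-20],[0,0,0],0],[[-3,-10,-20],[0,0,0],0],[[-3,-16,-20],[0,0,0],0]]'
python3 - <<'E'
from h import *
s=r.observe();p=r.grab_frame("wrist");c=cam(p,s);cv2.imwrite("pics/w5.png",p["frame"])
for n,p,c in (("wrist",p,c),("top",t:=r.grab_frame("top"),cam(t))):
  for q in r.pinpoint(p,"bottle")[:1]: print(n,q["p"],q["xy"],ray(c,q["xy"],.004))
  print(fit(p,c,"bottle_pad",.004))
go(.4344,.253,.25,103.2)
E
```

```text
time: 8.5
tool_pos: [0.436, -0.1169, 0.0417]
orientation: [3.142, 0.0, 0.34]
wrist_force: [1.1, 0.4, -0.7]
finger_gap: 0.0853
gripper_force: 0.0
time: 9.5
tool_pos: [0.354, 0.0251, 0.2419]
orientation: [3.141, -0.001, 0.338]
wrist_force: [0.3, 1.0, 0.6]
finger_gap: 0.0856
gripper_force: 0.0
wrist 0.76 [456.5, 134.3] [ 0.44235789 -0.11472068  0.004     ]
None
top 0.6 [349.5, 244.7] [ 0.44440335 -0.10948962  0.004     ]
(0.67, [440.2, -114.5], [87.6, 86.5], 70.1)
shift [15.15, -19.04, -0.83] turn [0.0, 0.0, -83.8] from [0.3547, 0.0231, 0.2418] yaw 19.4 t 9.8
```

View pics/w5.png

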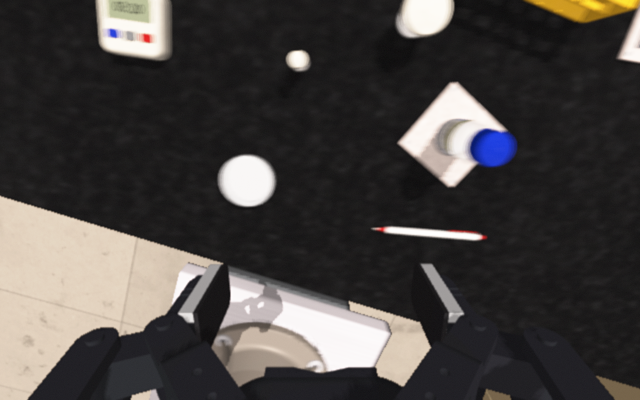

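Bottle stands on its pad (base about (452,140) on the pad centred (456,134)). On to the timer.

```bash
python3 -m jog '[[[3,-4,0],[0,0,2],0],[[7,-8.5,0.5],[0,0,4],0],[[10.5,-13,1],[0,0,6.2],0],[[13.5,-17,2.5],[0,0,6.2],0],[[15.2,-19,4],[0,0,6.2],0],[[15.2,-19,4.2],[0,0,6.2],0],[[15.2,-19,4.2],[0,0,6.2],0],[[15.2,-19,4.2],[0,0,6.2],0]]'
python3 - <<'E'
from h import *
s=r.observe();p=r.grab_frame("wrist");c=cam(p,s)
print(fit(p,c,"timer",.01),fit(p,c,"timer",.015))
for q in r.pinpoint(p,"timer")[:1]: print(q["p"],q["xy"],ray(c,q["xy"],0))
a=fit(p,c,"timer",.012);go(a[1][0]/1e3,a[1][1]/1e3,-.001,a[3]-90 if a[3]>45 else a[3])
E
```

```text
time: 10.8
tool_pos: [0.435, 0.2522, 0.2002]
orientation: [3.14, -0.001, 0.229]
wrist_force: [-1.2, -0.1, 0.5]
finger_gap: 0.0855
gripper_force: 0.0
(0.7, [434.9, 255.2], [65.8, 63.1], 11.4) (0.7, [436.1, 255.4], [64.8, 62.2], 11.4)
0.7 [317.0, 170.5] [0.43657706 0.25512525 0.        ]
shift [0.09, -0.19, 20.12] turn [0.0, -0.1, 1.8] from [0.4346, 0.2533, 0.2002] yaw 13.2 t 11.05
```

```bash
python3 -m jog '[[[0.1,-0.15,5],[0,0,1],0],[[0.1,-0.15,11],[0,0,1],0],[[0.1,-0.15,16],[0,0,1],0],[[0.1,-0.15,19],[0,0,1],0],[[0.1,-0.15,20.1],[0,0,1],0],[[0.1,-0.15,20.1],[0,0,1],0],[[0.1,-0.15,20.1],[0,0,1],60],[[0.1,-0.15,20.1],[0,0,1],120]]' 30
python3 -m jog '[[[0,0,0],[0,0,0],120],[[0,0,0],[0,0,0],120],[[0,0,0],[0,0,0],150],[[0,0,0],[0,0,0],150],[[0,0,-1],[0,0,0],150],[[0,0,-4],[0,0,0],150],[[0,0,-7],[0,0,0],150],[[0,0,-7],[0,0,0],150]]' 30
python3 - <<'E'
from h import *
s=r.observe();p=r.grab_frame("wrist");c=cam(p,s);cv2.imwrite("pics/w6.png",p["frame"])
print(fit(p,c,"timer",s["tool_pos"][2]+.012))
t=r.grab_frame("top");print(fit(t,cam(t),"timer_pad",.004))
go(.616,.062,s["tool_pos"][2],-3.8)
E
```

```text
time: 12.05
tool_pos: [0.4363, 0.2562, 0.0004]
orientation: [-3.141, -0.003, 0.214]
wrist_force: [-0.1, -0.3, 4.7]
finger_gap: 0.0633
gripper_force: 33.3
time: 13.05
tool_pos: [0.4368, 0.2566, 0.0714]
orientation: [-3.14, -0.005, 0.214]
wrist_force: [-0.3, 0.4, -1.0]
finger_gap: 0.0626
gripper_force: 33.3
(0.78, [436.4, 255.4], [70.1, 63.4], 11.8)
(0.68, [616.5, 61.9], [87.8, 88.1], 86.5)
shift [13.65, 22.7, -0.34] turn [0.1, 0.1, 16.1] from [0.4343, 0.2548, 0.068] yaw 12.3 t 13.25
```

View pics/w6.png

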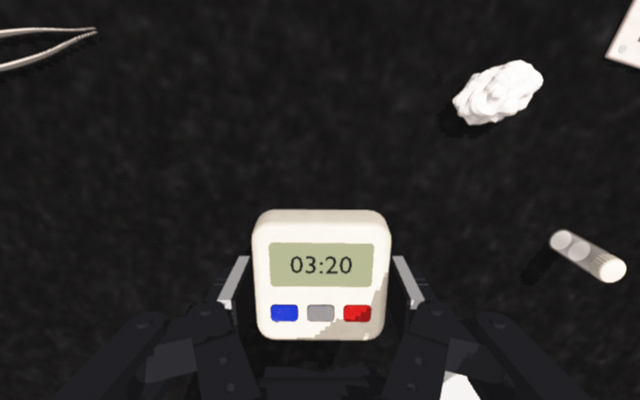

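```bash
python3 -m jog '[[[2,3.3,0],[0,0,2],150],[[5,8.3,0],[0,0,6],150],[[8,13.3,0],[0,0,12],150],[[11,18.3,0],[0,0,16],150],[[13.6,22.7,0],[0,0,16],150],[[13.6,22.7,3],[0,0,16],150],[[13.6,22.7,4],[0,0,16],150],[[13.6,22.7,4],[0,0,16],150]]'
python3 - <<'E'
from h import *
p=r.grab_frame("wrist")
s=r.observe();p=r.grab_frame("wrist");c=cam(p,s);cv2.imwrite("pics/w7.png",p["frame"])
print(s["tool_pos"],np.degrees(s["orientation"]))
print("timer",fit(p,c,"timer",s["tool_pos"][2]+.016));print("pad",fit(p,c,"timer_pad",.004))
t=r.grab_frame("top");ct=cam(t);print("top",fit(t,ct,"timer",s["tool_pos"][2]+.018))
E
```

```text
time: 14.25
tool_pos: [0.6145, 0.0636, 0.0274]
orientation: [3.142, 0.003, -0.063]
wrist_force: [-0.2, 0.6, -0.1]
finger_gap: 0.063
gripper_force: 33.3
[0.61542123 0.06382777 0.0285256 ] [-1.79983973e+02  6.83031493e-02 -3.60751797e+00]
timer (0.83, [617.3, 62.7], [61.4, 68.6], 86.4)
pad (0.67, [634.9, 61.2], [88.3, 54.4], 86.8)
top None
```

View pics/w7.png

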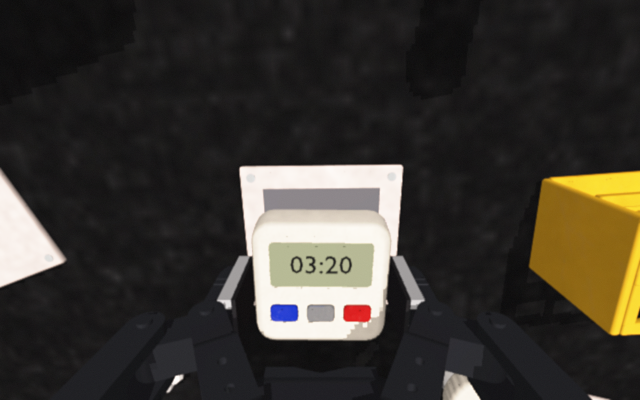

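```bash
python3 -m jog '[[[0.1,0.1,1.2],[0,0,0],150],[[0.1,0.1,2.2],[0,0,0],150],[[0.1,0.1,2.6],[0,0,0],150],[[0.1,0.1,2.6],[0,0,0],150],[[0.1,0.1,2.6],[0,0,0],60],[[0.1,0.1,2.6],[0,0,0],20],[[0.1,0.1,2.6],[0,0,0],0],[[0.1,0.1,2.6],[0,0,0],0]]'
python3 -m jog '[[[0,0,-2],[0,0,0],0],[[0,0,-7],[0,0,0],0],[[0,0,-13],[0,0,0],0],[[0,0,-18],[0,0,0],0],[[-2,2,-22],[0,0,0],0],[[-4,8,-22],[0,0,0],0],[[-4,8,-22],[0,0,0],0],[[-4,8,-22],[0,0,0],0]]'
python3 - <<'E'
from h import *
p=r.grab_frame("wrist")
s=r.observe();p=r.grab_frame("wrist");c=cam(p,s);cv2.imwrite("pics/w8.png",p["frame"])
print(np.round(s["tool_pos"],4),np.degrees(s["orientation"]))
print("timer",fit(p,c,"timer",.02));print("pad",fit(p,c,"timer_pad",.004));print("rack",fit(p,c,"rack",.06))
t=r.grab_frame("top");ct=cam(t);print("top",fit(t,ct,"timer",.02),fit(t,ct,"timer_pad",.004),fit(t,ct,"rack",.06))
print([fit(p,c,"rack_pad",.004),fit(t,ct,"rack_pad",.004)])
E
```

```text
time: 15.55
tool_pos: [0.617, 0.0615, 0.0024]
orientation: [3.142, 0.0, -0.065]
wrist_force: [0.7, -1.7, 0.1]
finger_gap: 0.0852
gripper_force: 0.0
time: 16.55
tool_pos: [0.5721, -0.0156, 0.2239]
orientation: [-3.141, -0.001, -0.066]
wrist_force: [-0.5, 0.3, 0.7]
finger_gap: 0.0853
gripper_force: 0.0
[ 0.5722 -0.0145  0.2236] [-1.79957205e+02 -6.69305208e-02 -3.66465895e+00]
timer (0.82, [616.0, 58.8], [64.9, 64.0], 84.1)
pad (0.94, [617.6, 62.0], [88.5, 88.4], 86.9)
rack (0.73, [620.5, -122.4], [56.3, 138.1], 0.7)
top (0.82, [602.8, 75.7], [77.1, 40.6], 39.3) (0.82, [618.0, 72.7], [67.0, 86.9], 89.0) (0.86, [616.8, -171.3], [63.3, 42.5], 3.2)
[(0.59, [627.6, -302.4], [81.7, 125.4], 10.5), (0.71, [630.4, -317.5], [83.2, 155.9], 10.6)]
```

View pics/w8.png

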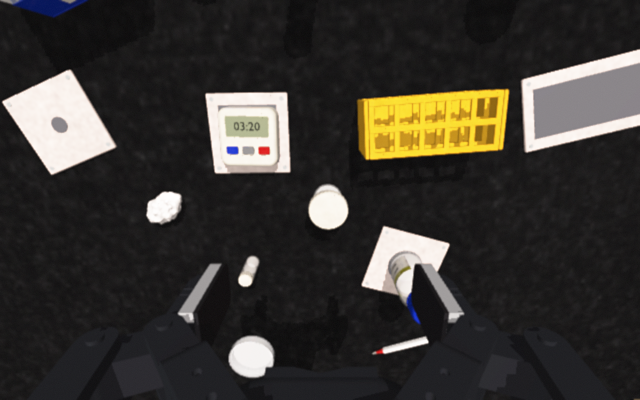

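Run:
```python
import cv2
f=cv2.imread("pics/w8.png");cv2.imwrite("pics/w9.png",cv2.resize(f[83:183,195:305],(660,600),interpolation=cv2.INTER_CUBIC))
```

```text
(no output)
```

View pics/w9.png

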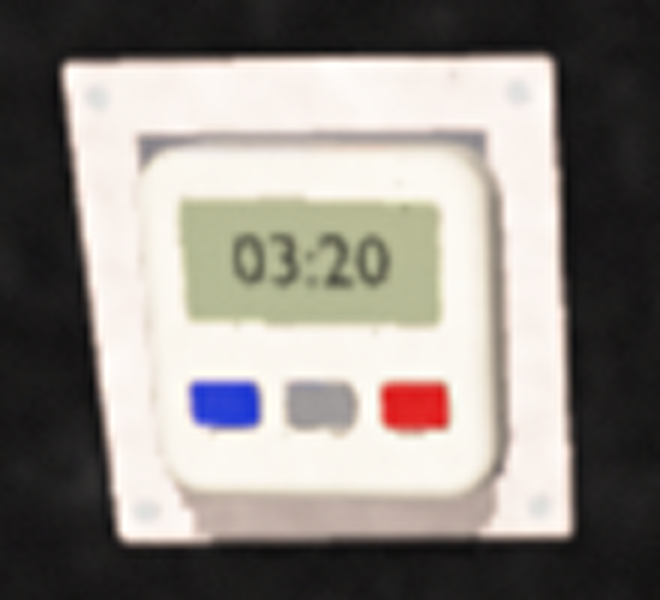

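The crop shows grey only along the far edge and the timer overlapping the right edge: about 2 mm short in x and 2 mm too far to −y. I will regrasp and nudge it.

```bash
python3 -m jog '[[[4,-8,0],[0,0,0],0],[[4,-8,4],[0,0,0],0],[[4,-8,10],[0,0,0],0],[[4,-8,16],[0,0,0],0],[[4,-8,20],[0,0,0],0],[[4,-8,22],[0,0,0],0],[[4,-8,22],[0,0,0],0],[[4,-8,22],[0,0,0],120]]' 30
python3 -m jog '[[[0,0,0],[0,0,0],150],[[0,0,0],[0,0,0],150],[[0,0,0],[0,0,0],150],[[0,0,-0.5],[0,0,0],150],[[0.2,-0.22,-0.5],[0,0,-0.5],150],[[0.2,-0.22,-0.2],[0,0,-0.5],150],[[0.2,-0.22,0],[0,0,-0.5],150],[[0.2,-0.22,0],[0,0,-0.5],60]]' 30
python3 -m jog '[[[0,0,0],[0,0,0],0],[[0,0,0],[0,0,0],0],[[0,0,-2],[0,0,0],0],[[0,0,-7],[0,0,0],0],[[0,0,-13],[0,0,0],0],[[-4,0,-18],[0,0,0],0],[[-4,0,-18],[0,0,0],0],[[-4,0,-18],[0,0,0],0]]'
python3 - <<'E'
from h import *
s=r.observe();p=r.grab_frame("wrist");c=cam(p,s)
q=np.round(r.spot_in(p,"timer_pad")[0]["bbox"]).astype(int);print(q,c[2])
print("timer",fit(p,c,"timer",.014),fit(p,c,"timer",.02));print("pad",fit(p,c,"timer_pad",.004))
cv2.imwrite("pics/w10.png",cv2.resize(p["frame"][q[1]-8:q[3]+8,q[0]-8:q[2]+8],None,fx=5,fy=5,interpolation=cv2.INTER_CUBIC))
E
```

```text
time: 18.1
tool_pos: [0.6189, 0.0619, 0.0047]
orientation: [-3.141, -0.003, -0.065]
wrist_force: [0.1, -0.6, 0.2]
finger_gap: 0.0699
gripper_force: 0.0
time: 19.1
tool_pos: [0.6195, 0.0637, 0.0031]
orientation: [3.142, -0.001, -0.056]
wrist_force: [-0.3, -0.1, -0.2]
finger_gap: 0.0654
gripper_force: 0.0
time: 20.1
tool_pos: [0.5794, 0.0655, 0.1834]
orientation: [3.141, -0.001, -0.056]
wrist_force: [0.6, -0.2, -0.3]
finger_gap: 0.0857
gripper_force: 0.0
[276  92 368 185] [0.66142002 0.0601593  0.32623843]
timer (0.65, [616.4, 63.0], [65.1, 63.8], 86.8) (0.65, [617.3, 62.9], [63.8, 62.5], 86.8)
pad (0.82, [617.5, 61.6], [88.9, 88.2], 86.8)
```

View pics/w10.png

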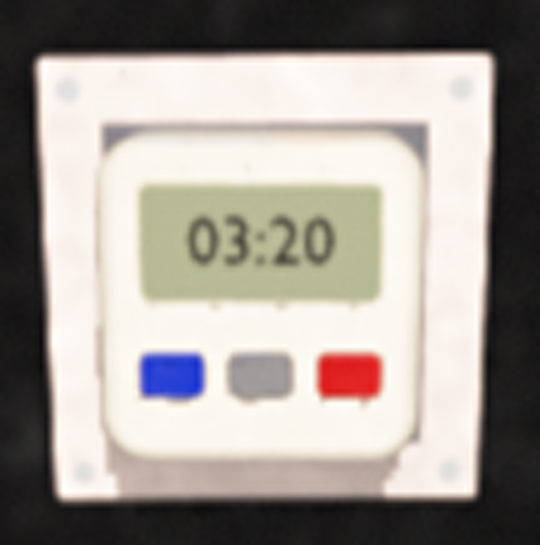

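Timer is now centred within ~1 mm and square. Next the rack.

```bash
python3 -m jog '[[[1,3,-1],[0,0,-10],0],[[2,7,-2],[0,0,-20],0],[[3,11,-3],[0,0,-30],0],[[4,15,-4],[0,0,-40],0],[[4.8,18.6,-4],[0,0,-50],0],[[4.8,18.6,-4],[0,0,-60],0],[[4.8,18.6,-4],[0,0,-70],0],[[4.8,18.6,-4],[0,0,-80],0]]'
python3 -m jog '[[[0,0,0],[0,0,-7],0],[[0,0,0],[0,0,-14.5],0],[[0,0,0],[0,0,-14.5],0],[[0,0,0],[0,0,-14.5],0],[[0,0,0],[0,0,-14.5],0],[[0,0,0],[0,0,-14.5],0],[[0,0,0],[0,0,-14.5],0],[[0,0,0],[0,0,-14.5],0]]'
python3 - <<'E'
from h import *
s=r.observe();p=r.grab_frame("wrist");c=cam(p,s);print(c[2],s["joints"])
f=fit(p,c,"rack",.06);print(f,fit(p,c,"rack",.05),fit(p,c,"rack_pad",.004))
for q in r.pinpoint(p,"rack")[:1]: print(q["p"],q["xy"],ray(c,q["xy"],0))
t=r.grab_frame("top");ct=cam(t);print("bottle",[ (q["p"],ray(ct,q["xy"],.004)) for q in r.pinpoint(t,"bottle")[:1]])
go(f[1][0]/1e3,f[1][1]/1e3,.022,91)
E
```

```text
time: 21.35
tool_pos: [0.6167, -0.1228, 0.2216]
orientation: [-3.14, -0.001, 1.345]
wrist_force: [-0.2, -0.2, -0.7]
finger_gap: 0.0855
gripper_force: 0.0
time: 22.35
tool_pos: [0.6168, -0.1225, 0.2229]
orientation: [3.141, 0.0, 1.593]
wrist_force: [-0.3, -0.5, -0.3]
finger_gap: 0.0852
gripper_force: 0.0
[ 0.61475735 -0.04085668  0.36557225] [ 0.76340569  0.48834583 -0.88584894  1.58238069  0.39198342  1.25863535
 -0.16505085]
(0.83, [620.1, -123.9], [55.8, 134.0], 1.0) (0.83, [620.3, -126.6], [57.6, 138.4], 1.0) (0.81, [630.2, -316.2], [80.0, 152.1], 10.1)
0.74 [323.0, 167.9] [ 0.61953294 -0.12321804  0.        ]
bottle [(0.83, array([ 0.43783884, -0.11683474,  0.004     ]))]
shift [-0.14, 0.33, 20.08] turn [0.0, 0.0, 0.3] from [0.6168, -0.1226, 0.2228] yaw 91.3 t 22.7
```

```bash
python3 -m jog '[[[-0.1,0.3,5],[0,0,0.3],0],[[-0.1,0.3,11],[0,0,0.3],0],[[-0.1,0.3,16],[0,0,0.3],0],[[-0.1,0.3,19],[0,0,0.3],0],[[-0.1,0.3,20.1],[0,0,0.3],0],[[-0.1,0.3,20.1],[0,0,0.3],0],[[-0.1,0.3,20.1],[0,0,0.3],80],[[-0.1,0.3,20.1],[0,0,0.3],150]]' 40
python3 -m jog '[[[0,0,0],[0,0,0],150],[[0,0,0],[0,0,0],180],[[0,0,0],[0,0,0],180],[[0,0,0],[0,0,0],180],[[0,0,-1],[0,0,0],180],[[0,0,-4],[0,0,0],180],[[0,0,-7],[0,0,0],180],[[0,0,-7],[0,0,0],180]]' 40
python3 - <<'E'
from h import *
r.grab_frame("top")
s=r.observe();p=r.grab_frame("wrist");c=cam(p,s);print(s["tool_pos"],s["wrist_force"])
print(fit(p,c,"rack",s["tool_pos"][2]+.038),fit(p,c,"rack_pad",.004))
go(.630,-.3168,s["tool_pos"][2],100.3)
E
```

```text
time: 23.7
tool_pos: [0.621, -0.1237, 0.0237]
orientation: [3.139, 0.001, 1.587]
wrist_force: [2.9, -0.6, 0.1]
finger_gap: 0.0541
gripper_force: 42.4
time: 24.7
tool_pos: [0.6216, -0.1234, 0.0944]
orientation: [3.137, 0.001, 1.588]
wrist_force: [0.1, -0.2, -2.3]
finger_gap: 0.0541
gripper_force: 43.0
[ 0.62020496 -0.1236088   0.09261764] [-0.33558407  0.07516554 -2.41836447]
(0.63, [619.6, -104.2], [54.5, 102.4], 0.7) None
shift [-19.33, 0.82, -0.24] turn [-0.2, -0.0, -9.3] from [0.6185, -0.1237, 0.0903] yaw 91.0 t 24.9
```

```bash
python3 -m jog '[[[-3,0.1,0],[0,0,-2],180],[[-8,0.3,0],[0,0,-5],180],[[-13,0.5,0],[0,0,-9.2],180],[[-17.5,0.6,0],[0,0,-9.2],180],[[-19.2,0.7,0],[0,0,-9.2],180],[[-19.2,0.7,3],[0,0,-9.2],180],[[-19.2,0.7,4],[0,0,-9.2],180],[[-19.2,0.7,4],[0,0,-9.2],180]]'
python3 - <<'E'
from h import *
t=r.grab_frame("top")
s=r.observe();p=r.grab_frame("wrist");c=cam(p,s);print(s["tool_pos"],np.degrees(s["orientation"]))
z=s["tool_pos"][2]
print(fit(p,c,"rack",z+.038),fit(p,c,"rack_pad",.004),r.spot_in(p,"rack_pad")[:1],r.spot_in(p,"rack")[:1])
A=np.array(s["tool_pos"]);
rot=lambda a,q:A[:2]+R.from_euler('z',a,degrees=True).as_matrix()[:2,:2]@q
th=np.degrees(s["orientation"][2])-90
for name,z0,ctr,h in (("rackbase",z-.022,A[:2],(.0275,.066)),("pad",.004,np.array([.6301,-.3166]),(.040,.076)),("grey",.004,np.array([.6301,-.3166]),(.0275,.066))):
  print(name,[np.round(proj(c,(*(ctr+R.from_euler('z',th,degrees=True).as_matrix()[:2,:2]@(sx*h[0],sy*h[1])),z0))).tolist() for sx in(1,-1) for sy in (1,-1)])
cv2.imwrite("pics/w11.png",p["frame"])
E
```

```text
time: 25.9
tool_pos: [0.6295, -0.3137, 0.0506]
orientation: [-3.14, -0.002, 1.75]
wrist_force: [-0.0, 0.8, -1.8]
finger_gap: 0.0545
gripper_force: 42.9
[ 0.63029463 -0.31407695  0.05176991] [-1.79991905e+02 -4.23132026e-02  1.00267691e+02]
(0.79, [626.5, -295.0], [54.1, 102.2], 10.4) (0.69, [617.4, -250.0], [79.4, 15.9], 11.2) [{'bbox': [248.4, 109.3, 387.2, 138.8], 'p': 0.92}] []
rackbase [[376.0, 126.0], [364.0, 338.0], [267.0, 126.0], [278.0, 338.0]]
pad [[390.0, 109.0], [375.0, 326.0], [250.0, 109.0], [265.0, 326.0]]
grey [[367.0, 126.0], [358.0, 315.0], [273.0, 126.0], [282.0, 315.0]]
```

View pics/w11.png

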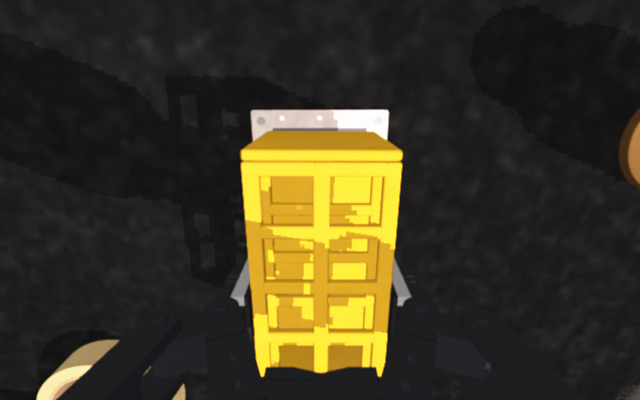

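Run:
```python
from h import *
s=r.observe();p=r.grab_frame("wrist");c=cam(p,s);A=np.array(s["tool_pos"]);ax=R.from_euler('xyz',s["orientation"]).as_matrix()[:,0]
f=p["frame"].astype(int);print("col 300 rows:",[(v,f[v,300].tolist()) for v in range(122,166,2)])
for zb in (.028,.031):
  print([ (zb,h,o,round(proj(c,(*(A+ax*(.066+o))[:2],zb+h))[1],1)) for h in (0,.06) for o in (0,-.003)])
print(A, proj(c,(*(A[:2]*0+np.array([.6301,-.3166])+ax[:2]*.066),.004)))
```

```text
col 300 rows: [(122, [197, 206, 225]), (124, [186, 194, 213]), (126, [106, 103, 108]), (128, [105, 101, 105]), (130, [97, 107, 122]), (132, [30, 133, 181]), (134, [27, 133, 181]), (136, [28, 134, 182]), (138, [29, 136, 184]), (140, [29, 139, 186]), (142, [29, 137, 186]), (144, [29, 138, 188]), (146, [29, 139, 188]), (148, [29, 139, 187]), (150, [44, 200, 244]), (152, [60, 233, 254]), (154, [64, 239, 254]), (156, [65, 239, 254]), (158, [61, 236, 254]), (160, [47, 203, 245]), (162, [42, 194, 240]), (164, [63, 237, 254])]
[(0.028, 0, 0, np.float64(125.8)), (0.028, 0, -0.003, np.float64(131.7)), (0.028, 0.06, 0, np.float64(143.1)), (0.028, 0.06, -0.003, np.float64(152.0))]
[(0.031, 0, 0, np.float64(126.3)), (0.031, 0, -0.003, np.float64(132.4)), (0.031, 0.06, 0, np.float64(144.5)), (0.031, 0.06, -0.003, np.float64(153.6))]
[ 0.6307337  -0.31531973  0.05288125] [319.62882137 123.80009989]
```

```bash
python3 -m jog '[[[0,-0.08,1.2],[0,0,0],180],[[0,-0.08,2.2],[0,0,0],180],[[0,-0.08,2.6],[0,0,0],180],[[0,-0.08,2.6],[0,0,0],180],[[0,-0.08,2.6],[0,0,0],80],[[0,-0.08,2.6],[0,0,0],40],[[0,-0.08,2.6],[0,0,0],0],[[0,-0.08,2.6],[0,0,0],0]]'
python3 -m jog '[[[0,0,-3],[0,0,0],0],[[0,0,-9],[0,0,0],0],[[0,0,-15],[0,0,0],0],[[0,0,-20],[0,0,0],0],[[0,0,-20],[0,0,0],0],[[0,0,-20],[0,0,0],0],[[0,0,-20],[0,0,0],0],[[0,0,-20],[0,0,0],0]]'
python3 - <<'E'
from h import *
s=r.observe();p=r.grab_frame("wrist");c=cam(p,s);print(c[2])
print(fit(p,c,"rack",.064),fit(p,c,"rack",.05),fit(p,c,"rack_pad",.004))
t=r.grab_frame("top");ct=cam(t);print([ (q["p"],q["xy"],ray(ct,q["xy"],0)) for q in r.pinpoint(t,"vial")[:1]+r.pinpoint(t,"vial_pad")[:1]],fit(t,ct,"vial_pad",.004))
cv2.imwrite("pics/w12.png",p["frame"])
go(.452,.08,.22,90)
E
```

```text
time: 27.25
tool_pos: [0.6293, -0.3154, 0.0255]
orientation: [-3.141, -0.0, 1.748]
wrist_force: [-0.1, -0.1, 1.1]
finger_gap: 0.0854
gripper_force: 0.0
time: 28.25
tool_pos: [0.6286, -0.3154, 0.2241]
orientation: [-3.14, -0.001, 1.748]
wrist_force: [0.2, -0.1, 0.5]
finger_gap: 0.0855
gripper_force: 0.0
[ 0.61414066 -0.23520229  0.36698067]
(0.97, [628.2, -316.3], [56.1, 135.6], 9.7) (0.97, [628.8, -320.1], [58.7, 141.9], 9.7) (0.85, [629.6, -316.3], [80.3, 148.7], 10.3)
[(0.47, [269.0, 240.6], array([0.4586759 , 0.07422833, 0.        ])), (0.69, [181.7, 163.9], array([0.64060722, 0.27290733, 0.        ]))] (0.64, [639.8, 269.7], [88.6, 89.3], 18.0)
shift [42.06, -10.47, 0.58] turn [0.0, 0.0, 10.2] from [0.6293, -0.3155, 0.2258] yaw 100.2 t 28.65
```

Rack is within ~1.5 mm and 0.6° of its pad. Last, the vial.

```bash
python3 -m jog '[[[4,-1,0.5],[0,0,0],0],[[10,-2.5,0.5],[0,0,0],0],[[16,-4,0.5],[0,0,0],0],[[22,-5.5,0.5],[0,0,0],0],[[28,-7,0.5],[0,0,0],0],[[34,-8.5,0.5],[0,0,0],0],[[39,-10,1.5],[0,0,0],0],[[42,-10.5,2.5],[0,0,0],0]]'
python3 - <<'E'
from h import *
t=r.grab_frame("top")
s=r.observe();p=r.grab_frame("wrist");c=cam(p,s);print(c[2],s["tool_pos"])
for q in r.pinpoint(p,"vial")[:2]: print(q["p"],q["xy"],ray(c,q["xy"],0))
for q in r.outline_of(p,"vial")[:2]:
  m=np.array(q["pixels"]);v,u=np.nonzero(m);print(q["p"],q["bbox"],u.mean(),v.mean(),ray(c,(u.mean(),v.mean()),.025))
print(fit(p,c,"vial",.046))
E
```

```text
time: 29.65
tool_pos: [0.4504, 0.0818, 0.201]
orientation: [3.141, 0.002, 1.752]
wrist_force: [-0.0, -0.7, -0.1]
finger_gap: 0.0855
gripper_force: 0.0
[0.4331779  0.16539711 0.34282277] [0.44841685 0.085184   0.20006567]
0.93 [329.5, 177.4] [0.45872422 0.08091031 0.        ]
0.71 [318.2, 171.5, 336.0, 196.1] 327.39166666666665 183.91666666666666 [0.45606598 0.07987134 0.025     ]
(0.71, [454.7, 85.8], [14.6, 25.0], 10.7)
```

Run:
```python
from h import *
go(.4557,.0803,.010)
s=r.observe();p=r.grab_frame("wrist");c=cam(p,s)
for q in r.pinpoint(p,"vial")[:1]: print(q["p"],q["xy"],ray(c,q["xy"],0))
```

```text
shift [0.13, 0.35, 19.11] turn [0.0, 0.0, 0.0] from [0.4523, 0.0786, 0.2011] yaw 100.1 t 29.9
0.85 [321.8, 173.4] [0.45386601 0.0767187  0.        ]
```

```bash
python3 -m jog '[[[0,0.2,5],[0,0,0],0],[[0,0.2,11],[0,0,0],0],[[0,0.2,16],[0,0,0],40],[[0,0.2,18.5],[0,0,0],80],[[0,0.2,19.1],[0,0,0],120],[[0,0.2,19.1],[0,0,0],140],[[0,0.2,19.1],[0,0,0],160],[[0,0.2,19.1],[0,0,0],170]]' 20
python3 - <<'E'
from h import *
s=r.observe();p=r.grab_frame("wrist");c=cam(p,s);ax=R.from_euler('xyz',s["orientation"]).as_matrix()
for q in r.pinpoint(p,"vial")[:1]: X=ray(c,q["xy"],0);print(q["p"],q["xy"],X,"tool xy mm",1e3*(ax.T@(X-np.array(s["tool_pos"])))[:2])
for q in r.outline_of(p,"vial")[:1]:
  v,u=np.nonzero(np.array(q["pixels"]));X=ray(c,(u.mean(),v.mean()),.025);print(q["p"],q["bbox"],"tool",1e3*(ax.T@(X-np.array(s["tool_pos"])))[:2])
E
```

```text
time: 31.0
tool_pos: [0.4547, 0.0796, 0.0108]
orientation: [3.139, 0.001, 1.748]
wrist_force: [0.2, 0.6, -0.0]
finger_gap: 0.0284
gripper_force: 0.0
0.95 [323.8, 254.7] [0.45621689 0.07932196 0.        ] tool xy mm [-0.52818473  1.4521698 ]
```

Centred between the fingers (0.5 mm, 1.5 mm). Close and lift.

```bash
python3 -m jog '[[[0,0,0],[0,0,0],200],[[0,0,0],[0,0,0],230],[[0,0,0],[0,0,0],255],[[0,0,0],[0,0,0],255],[[0,0,-0.5],[0,0,0],255],[[0,0,-3],[0,0,0],255],[[0,0,-7],[0,0,0],255],[[0,0,-7],[0,0,0],255]]' 20
python3 - <<'E'
from h import *
s=r.observe();p=r.grab_frame("wrist");c=cam(p,s)
for q in r.pinpoint(p,"vial")[:1]: print(q)
print(s["tool_pos"],s["wrist_force"]);cv2.imwrite("pics/w13.png",p["frame"])
go(.6398,.2695,s["tool_pos"][2])
E
```

```text
time: 32.15
tool_pos: [0.4558, 0.0804, 0.082]
orientation: [3.136, 0.001, 1.748]
wrist_force: [-0.7, 0.4, -0.3]
finger_gap: 0.0162
gripper_force: 20.0
{'xy': [320.3, 253.7], 'p': 0.66}
[0.45579162 0.08036374 0.08203653] [-0.67175682  0.37828299 -0.25936638]
shift [15.43, 21.69, -0.24] turn [0.0, 0.0, 0.0] from [0.4535, 0.0794, 0.0797] yaw 100.2 t 32.25
```

```bash
python3 -m jog '[[[2,3,0],[0,0,0],255],[[5,7.5,0],[0,0,0],255],[[8,12,0],[0,0,0],255],[[11,16,0],[0,0,0],255],[[14,20,0],[0,0,0],255],[[15.5,21.5,1],[0,0,0],255],[[15.5,21.5,4],[0,0,0],255],[[15.5,21.5,4],[0,0,0],255]]'
python3 - <<'E'
from h import *
for i in range(4): t=r.grab_frame("top")
s=r.observe();p=r.grab_frame("wrist");c=cam(p,s);print(s["tool_pos"],s["orientation"])
print(fit(p,c,"vial_pad",.004),[(q["p"],q["xy"],ray(c,q["xy"],.004)) for q in r.pinpoint(p,"vial_pad")[:1]])
A=np.array(s["tool_pos"])
print("pad corners/ctr px",[np.round(proj(c,(.6398+.044*a-0,.2697+0*a,.004))).tolist() for a in (0,)], "base px",proj(c,(A[0],A[1],A[2]-.0105)))
print([q["xy"] for q in r.pinpoint(p,"vial")[:1]],[q["bbox"] for q in r.spot_in(p,"vial")[:1]])
cv2.imwrite("pics/w14.png",cv2.resize(p["frame"][100:340,200:440],(600,600),interpolation=cv2.INTER_CUBIC))
E
```

```text
time: 33.25
tool_pos: [0.6351, 0.2687, 0.0351]
orientation: [-3.134, 0.003, 1.75]
wrist_force: [-0.3, 0.1, -0.8]
finger_gap: 0.0165
gripper_force: 20.0
[0.63832048 0.27023055 0.04053243] [ 3.14061616e+00 -9.73385976e-05  1.74804612e+00]
(0.72, [640.8, 271.5], [88.0, 88.9], 18.1) [(0.64, [323.4, 231.4], array([0.6394789 , 0.27212974, 0.004     ]))]
pad corners/ctr px [[323.0, 235.0]] base px [321.08845325 254.07800138]
[[320.3, 253.8]] [[302.7, 241.0, 341.5, 320.6]]
```

View pics/w14.png

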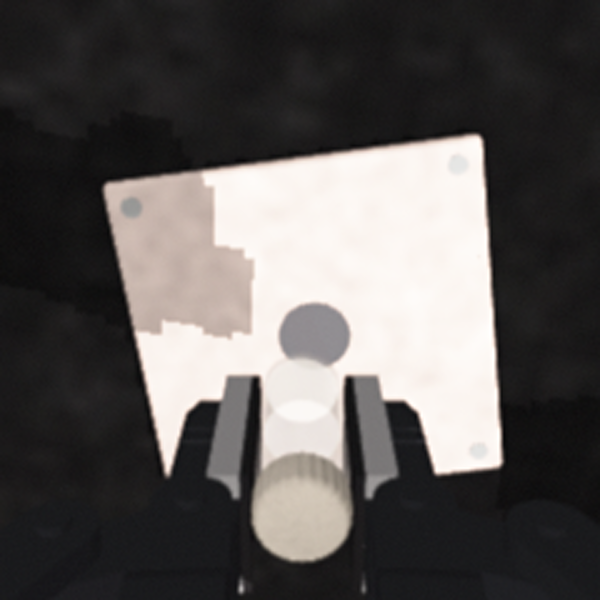

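The vial hangs upright; disc centre at (326,234), vial base at about (321,256) in full-frame pixels.

Run:
```python
from h import *
s=r.observe();p=r.grab_frame("wrist");c=cam(p,s)
g=cv2.cvtColor(p["frame"],cv2.COLOR_BGR2GRAY);m=cv2.inRange(g,95,185);n,l,st,ce=cv2.connectedComponentsWithStats(m)
k=l[230,326];print(st[k],ce[k])
# circle from the disc's upper/side edge
pts=np.array([q for q in np.argwhere(l==k)])[:,::-1]
D=ray(c,(pts[:,0].min()/2+pts[:,0].max()/2,pts[:,1].min()),.004);print("far edge",D)
ax=R.from_euler('xyz',s["orientation"]).as_matrix();A=np.array(s["tool_pos"])
ctr=D-.009*ax[:,0];print("disc",ctr,ray(c,(326,234),.004),"tool mm from TCP",1e3*(ax.T@(ctr-A)))
b=ray(c,(320.5,255),A[2]-.0105);print("base tool",1e3*(ax.T@(b-A)))
```

```text
[312 221  28  25 547] [325.48263254 232.96343693]
far edge [0.63953182 0.27901596 0.004     ]
disc [0.64111859 0.27015694 0.00400081] [0.6414047  0.27059581 0.004     ] tool mm from TCP [-0.48428278  2.68657035 36.58391431]
base tool [-0.55579489 -0.32580306 10.49967336]
```

```bash
python3 -m jog '[[[0,0.28,1.2],[0,0,0],255],[[0,0.28,2.2],[0,0,0],255],[[0,0.28,2.6],[0,0,0],255],[[0,0.28,2.6],[0,0,0],255],[[0,0.28,2.6],[0,0,0],255],[[0,0.28,2.6],[0,0,0],200],[[0,0.28,2.6],[0,0,0],170],[[0,0.28,2.6],[0,0,0],120]]'
python3 -m jog '[[[0,0,0],[0,0,0],40],[[0,0,0],[0,0,0],0],[[0,0,0],[0,0,0],0],[[0,0,-3],[0,0,0],0],[[0,0,-8],[0,0,0],0],[[0,0,-14],[0,0,0],0],[[0,0,-20],[0,0,0],0],[[-6,0,-20],[0,0,0],0]]'
python3 -m jog '[[[-6,0,0],[0,0,0],0],[[-12,-4,0],[0,0,0],0],[[-18,-8,0],[0,0,0],0],[[-22,-12,0],[0,0,0],0],[[-22,-16,0],[0,0,0],0],[[-22,-20,0],[0,0,0],0],[[-22,-20,0],[0,0,0],0],[[-22,-20,0],[0,0,0],0]]'
python3 - <<'E'
from h import *
r.grab_frame("top")
s=r.observe();w=r.grab_frame("wrist");cw=cam(w,s);t=r.grab_frame("top");ct=cam(t);sc=r.grab_frame("scene");cs=cam(sc)
cv2.imwrite("pics/final_scene.png",sc["frame"]);cv2.imwrite("pics/final_top.png",t["frame"]);cv2.imwrite("pics/final_wrist.png",w["frame"])
for n,z in (("bottle",.004),("vial",.004),("foil",0),("pot",0),("timer",.004),("rack",.004)):
  print(n,[[k,round(q["p"],2),np.round(ray(c,q["xy"],z)[:2]*1e3).tolist()] for k,p,c in (("w",w,cw),("t",t,ct),("s",sc,cs)) for q in r.pinpoint(p,n)[:1]])
for n,z in (("bottle_pad",.004),("vial_pad",.004),("timer_pad",.004),("timer",.018),("rack",.064)): print(n,fit(t,ct,n,z),fit(w,cw,n,z))
E
```

```text
time: 34.75
tool_pos: [0.6406, 0.2707, 0.0134]
orientation: [-3.141, 0.0, 1.748]
wrist_force: [0.0, 0.5, 0.8]
finger_gap: 0.0444
gripper_force: 0.0
time: 35.75
tool_pos: [0.6511, 0.221, 0.2214]
orientation: [3.13, -0.008, 1.76]
wrist_force: [1.0, -0.2, -0.1]
finger_gap: 0.0855
gripper_force: 0.0
time: 36.75
tool_pos: [0.4941, -0.0401, 0.2143]
orientation: [3.14, 0.001, 1.748]
wrist_force: [-0.1, 0.0, 0.4]
finger_gap: 0.0857
gripper_force: 0.0
bottle [['w', 0.56, [441.0, -114.0]], ['s', 0.79, [428.0, -99.0]]]
vial [['t', 0.39, [636.0, 267.0]], ['s', 0.45, [642.0, 262.0]]]
foil [['w', 0.49, [435.0, -116.0]], ['t', 0.52, [540.0, 167.0]], ['s', 0.78, [552.0, 168.0]]]
pot [['w', 0.75, [535.0, -19.0]], ['s', 0.83, [538.0, -15.0]]]
timer [['w', 0.83, [615.0, 62.0]], ['t', 0.71, [618.0, 73.0]], ['s', 0.76, [606.0, 75.0]]]
rack [['w', 0.65, [626.0, -318.0]], ['t', 0.74, [631.0, -316.0]], ['s', 0.82, [624.0, -302.0]]]
bottle_pad (0.38, [635.3, -329.5], [64.9, 155.7], 9.7) (0.57, [439.4, -114.0], [89.2, 89.0], 70.3)
vial_pad (0.75, [639.9, 269.8], [88.4, 89.4], 18.0) (0.46, [434.1, -144.7], [100.9, 51.1], 71.9)
timer_pad (0.97, [616.8, 62.1], [87.0, 87.5], 86.7) (0.84, [616.2, 62.2], [88.4, 88.8], 87.0)
timer (0.59, [614.2, 62.6], [61.7, 64.8], 88.9) None
rack (0.59, [625.0, -310.5], [59.6, 146.7], 10.2) (0.85, [608.8, -237.9], [62.0, 68.4], 10.2)
```

Run:
```python
from h import *
sc=r.grab_frame("scene");c=cam(sc)
for n,x,y,h in (("vial",.641,.2705,.046),("bottle",.4395,-.115,.096)):
  print(n,[(q["p"],q["bbox"]) for q in r.spot_in(sc,n)[:1]],proj(c,(x,y,.004)),proj(c,(x,y,.004+h)))
print(r.finish_job())
```

```text
vial [(0.57, [168.1, 218.1, 180.6, 241.5])] [174.68045927 239.5675989 ] [171.69350719 218.37684478]
bottle [(0.9, [372.2, 167.6, 392.9, 213.6])] [381.8434057  207.66953874] [384.3681599  166.50518799]
the job is handed in; nothing more can be done
None
```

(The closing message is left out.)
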